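# Sort out the suspension parts that lie in each other's pans

## Task

The three parts of the shock absorber were laid in each other's pans. Using the empty rubber mat to park a part on the way, put each part in the middle of the pan of its own outline, standing on its own base: the coil spring in the round pan, the square valve block in the square pan, and the reservoir in the oblong pan, lengthways along it. Leave the wrench, the oil bottle and the grease jar where they are.

Things in the scene. Friction and masses are not known exactly. Their poses are not given: they have to be found in the camera images.
- spring: Loose dark steel coil spring standing upright, 52 mm outside diameter, 64 mm tall, stiff (does not give), about 0.3 kg. Grip across its diameter in any direction. Origin: centre of its underside; z up along its axis. Starts in the square pan.
- valve_block: Loose dark steel-grey valve block, 50 x 50 mm and 56 mm tall, with a brass boss (28 mm diameter, 6 mm high) in the middle of its top, about 0.4 kg. Origin: centre of its underside; x and y square to its side faces, z up. Starts in the oblong pan.
- reservoir: Loose aluminium gas reservoir: a cylinder 42 mm in diameter and 84 mm long with a dark band near each end, lying level on two dark steel feet (42 mm wide, part of it), so it does not roll; cylinder axis 35 mm above its underside, top at 56 mm; about 0.35 kg. Origin: centre of the underside of the feet; x along the cylinder, z up. Starts in the round pan. Grip it at the middle, across y.
- round_pan: Fixed white round pan, 120 mm outside and 112 mm inside diameter, floor 3 mm thick, rim 9 mm high above the table. Origin: centre of its underside, on the table (z = 0). Home of the spring.
- square_pan: Fixed white square pan, 106 mm outside and 96 mm inside, floor 3 mm thick, rim 9 mm high above the table. Origin: centre of its underside, on the table; x and y along its sides. Home of the valve block.
- oblong_pan: Fixed white oblong pan, 142 x 86 mm outside and 132 x 76 mm inside, floor 3 mm thick, rim 9 mm high above the table. Origin: centre of its underside, on the table; x along its long side. Home of the reservoir.
- mat: Fixed black rubber mat, 110 x 110 mm, 4 mm thick, empty at the start: the free spot. Origin: centre of its underside, on the table.
- wrench: Loose steel open-ended wrench, about 150 mm long and under 15 mm high, lying roughly along the world x axis on the table between the pans. To be left alone. Origin: underside, near its middle; x along it.
- oil_bottle: Loose white bottle with red cap and label, 64 mm in diameter, 190 mm tall, standing on the robot's left. To be left alone. Origin: centre of its underside.
- grease_jar: Loose white jar with black lid, 64 mm in diameter, 60 mm tall, standing on the robot's right. To be left alone. Origin: centre of its underside.
There are look-alikes about, which are no part of the job. What is shaped like the oblong_pan but red is not meant.

How it is judged:
By the outcome, as a careful person would: the job done as asked, in the order asked, and still so for the second after the job is handed in, with the robot touching nothing.
It also fails if it takes over 128 s, if anything falls off the work surface, if the arm or the gripper's body presses on something with over 40 N, if the wrist force passes 120 N, or if a joint passes its speed limit or range.

## Robot

A 7-joint arm with a two-finger parallel gripper is mounted at the origin on the work surface. World frame = base frame: x ahead of the robot, y to its left, z up, the work surface at z = 0. Lengths are in m, angles in rad, forces in N, time in s.
With the tool pointing down it reaches from about 0.4 to 0.875 m from the base axis. Payload 19.3 kg.
Tool frame: the origin (TCP) lies at the very end of the fingers, on their centre line; the grasp point (between the pads) lies 19 mm behind it; x points along the fingers, y is the direction in which the jaws open and shut, and the axes are right-handed (so a half turn about x gives the same grasp; the last joint's range is limited). The gripper opens to 85 mm and grips with 20 to 120 N. Pads are 22 mm wide; open, the fingers measure 114 mm over their backs; the gripper's body (76 mm by 85 mm) begins 54 mm behind the grasp point. The pads swing forward as they close: fully open they stand 13 mm farther back than shut.
Start: joints at [1.258, 0.521, -0.036, 1.599, 0.021, 1.021, -0.113], TCP at [0.15, -0.607, 0.231] pointing down, gripper open.
Joint ranges: [-2.91, 2.91], [-0.3, 2.13], [-1.5, 1.42], [0.17, 2.43], [-1.26, 4.41], [0.16, 1.93], [-2.52, 2.52]. Speed limits (rad/s): [1.89, 1.89, 2.39, 2.39, 3.01, 3.01, 3.01].

## Interface

Orientations are given as [roll, pitch, yaw] about the fixed x, y, z axes, in that order (R = Rz(yaw) Ry(pitch) Rx(roll)).
In Python, from workcell import bot, grab_frame, job_done gives the robot as it stands.
- The arm moves only by the shell command python3 -m pendant 'ROWS' [OPENING] [FORCE]. ROWS is JSON, a list of rows, each a list of 4 numbers: the shift along the tool's x, y, z in mm, then the turn about the tool's x in degrees. A call has 1 to 12 rows; each row shifts and turns the commanded pose from where the row before left it, along the tool's axes as they then stand; what a row does not reach is not made up. A row lasts 1/8 s, in which the tool goes at most 62.5 mm and 10.7 degrees, less where a joint would pass 70% of its speed; a pose out of reach is approached as far as the arm can. A call is refused whole if a number of a shift passes 62.5 or a number of a turn 10.7, either way. A call with a gripper value outside its range is refused whole. OPENING is the opening, from -1 (shut) to 1 (fully open), set as the call begins (- or left out, the last holds). The fingers move at their own pace and stop on an object; FORCE is the grip in N (left out, the last holds). Time passes only in rows, so rows that do not move let the fingers close. It gives the time, the measured TCP pose, the force and the opening at its end, in the units of the state.
- bot.observe(): the state, without advancing time (a new reading comes with each control period).
- grab_frame(name): name is "side" or "top" or "wrist"; returns a dict with "img" (384x512x3 uint8, red, green, blue), "fovy" (degrees; the focal length in pixels is half the picture's height over the tangent of half this angle, whatever the lens; pixels are square), "cx", "cy" (the principal point, pixels), "R" (3x3) and "t" (3): a world point X has camera coordinates R X + t. Camera axes: x right, y down, z forward; pixel columns grow to the right and rows downward; lengths in m; the calibration is good to about 2 mm. A picture is of the moment at which its call begins. There is no depth.
- job_done(): hands the job in, once; it reports no verdict.
The state is a dict: "clock": time; "qpos": joint angles; "qd": joint speeds; "joint_efforts": joint torques, N m; "position": TCP position; "tool_rot": TCP orientation; "force": force on the tool from outside, world axes, zero at the start; "moment": the same for the moment, N m; "grip_width": finger opening in m.
Only numpy, scipy, OpenCV 4.12 (cv2) and the standard library are available. Lean on these libraries where they do the work, as an engineer would, in place of code of your own. Each camera call takes 0.05 s, during which the arm holds its last target.

## Working session

There is one attempt and no reset: what is moved stays moved. The work goes in short steps, Python scripts to look and compute and a shell command to move; the robot and the scene stay as the last step left them, time stands still between calls to the robot, and variables do not carry over. Pictures are saved under pics/ and viewed, and the job is handed in when it is done.

```bash
ls; mkdir -p pics; python3 - <<'E'
from workcell import bot, grab_frame
import cv2,pickle
for n in("side","top","wrist"):
    f=grab_frame(n); cv2.imwrite(f"pics/a_{n}.png",f["img"][:,:,::-1]); pickle.dump(f,open(f"a_{n}.pkl","wb"))
    print(n,f["fovy"],f["cx"],f["cy"],f["R"],f["t"])
print(bot.observe())
E
```

```text
pics
side 47.1694042939242 261.552252170543 194.91682543624026 [[-0.95373055 -0.30009473  0.01847129]
 [-0.20281059  0.59676571 -0.77636238]
 [ 0.22195923 -0.7441867  -0.63001608]] [0.46257483 0.20782875 1.38273939]
top 53.32283382319687 247.35190840801155 186.02619570660693 [[ 0.01823945 -0.99981454  0.00618081]
 [-0.99113006 -0.01889423 -0.13154545]
 [ 0.13163784 -0.00372667 -0.99129087]] [-0.16484392  0.52905085  1.50035907]
wrist 70.36578888459509 255.29767923097376 190.5407980222053 [[ 2.39686897e-01 -9.70850069e-01 -5.78802220e-04]
 [-9.36607795e-01 -2.31389902e-01  2.63105591e-01]
 [-2.55570011e-01 -6.25208521e-02 -9.64766870e-01]] [-0.62523687 -0.03398795  0.37820319]
{'clock': 0.15, 'qpos': array([ 1.25779578,  0.52184982, -0.0363519 ,  1.59983597,  0.02119151,
        1.02111205, -0.11280995]), 'qd': array([-0.00025127, -0.00194295,  0.00149954, -0.00293648, -0.00051963,
        0.00111261,  0.00157616]), 'joint_efforts': array([ 4.66900492e-04, -9.27397227e+01,  1.98019512e+00, -3.70063341e+01,
        1.80086220e-02,  6.32987227e-03,  9.31062459e-05]), 'position': array([ 0.15019547, -0.6064406 ,  0.23088939]), 'tool_rot': array([-1.52812846,  1.56997542,  1.85625852]), 'force': array([ 0.19755795, -0.09351289,  0.00195277]), 'moment': array([-0.00343602, -0.02578412, -0.00442758]), 'grip_width': 0.08552998437100007}
```

View pics/a_side.png

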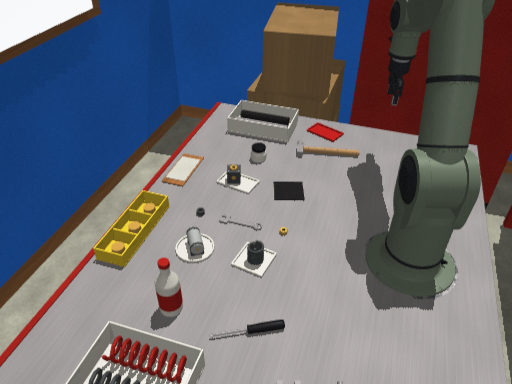

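View pics/a_top.png

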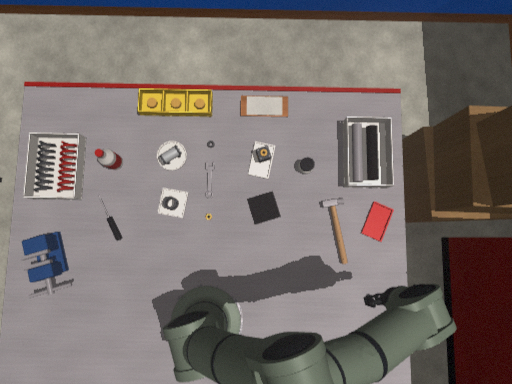

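View pics/a_wrist.png

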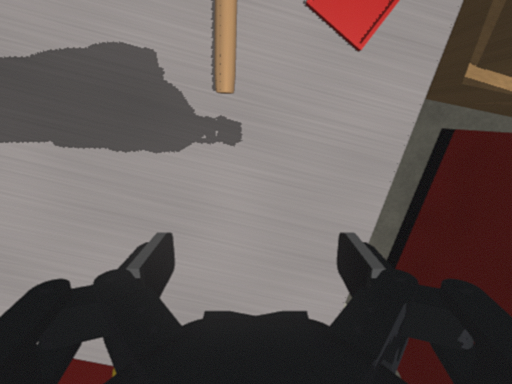

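The top view shows the spring in the square pan (~172,203), the reservoir in the round pan (~171,155), the block in the white oblong pan (~262,160), the mat (~264,208) and the wrench (~209,178). Two things are shaped like the oblong pan. The white one at (262,160) holds the block and is the one meant. The red one at (377,221) is the decoy. There is also a tan-framed tray at (264,106). I'll enlarge to confirm.

```bash
python3 - <<'E'
import cv2
a=cv2.imread("pics/a_top.png")[130:235,140:300]; cv2.imwrite("pics/b_top.png",cv2.resize(a,None,fx=5,fy=5,interpolation=cv2.INTER_CUBIC))
a=cv2.imread("pics/a_side.png")[150:285,165:315]; cv2.imwrite("pics/b_side.png",cv2.resize(a,None,fx=4.4,fy=4.4,interpolation=cv2.INTER_CUBIC))
E
```

```text
(no output)
```

View pics/b_top.png

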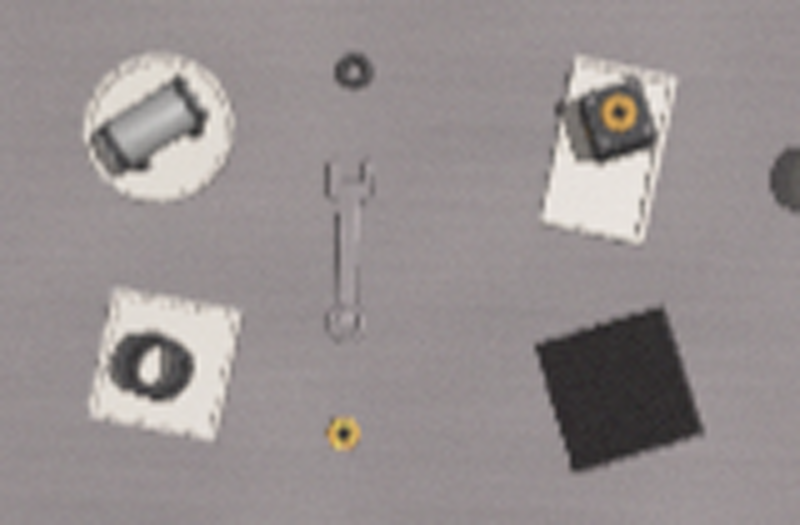

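View pics/b_side.png

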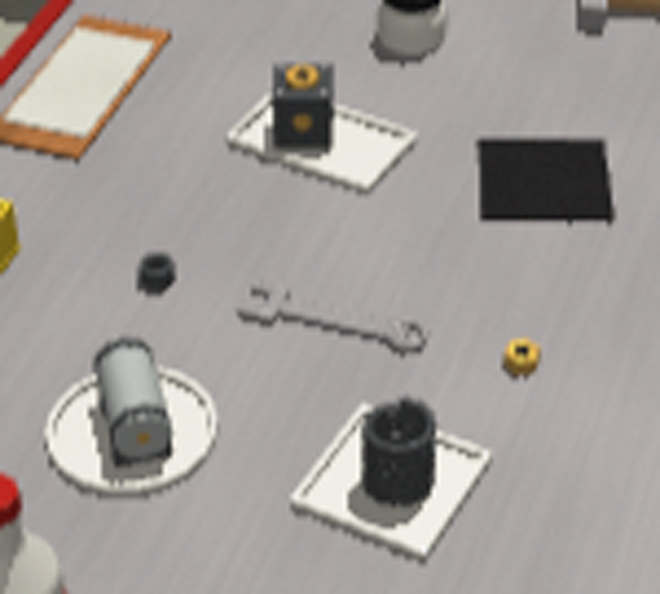

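```bash
cat > h.py <<'E'
import numpy as np,cv2,pickle
def ray(f,u,v,z):
    F=f["img"].shape[0]/2/np.tan(np.radians(f["fovy"])/2)
    d=f["R"].T@np.array([(u-f["cx"])/F,(v-f["cy"])/F,1]); c=-f["R"].T@f["t"]
    return c+d*(z-c[2])/d[2]
def proj(f,X):
    F=f["img"].shape[0]/2/np.tan(np.radians(f["fovy"])/2)
    p=f["R"]@np.asarray(X)+f["t"]; return F*p[0]/p[2]+f["cx"],F*p[1]/p[2]+f["cy"]
def crop(f,pts,z,s,ox,oy):
    return np.array([ray(f,(u+.5)/s-.5+ox,(v+.5)/s-.5+oy,z) for u,v in pts])
def load(n): return pickle.load(open(n,"rb"))
def quad(P):
    c=P[:,:2].mean(0); e=[np.linalg.norm(P[(i+1)%4,:2]-P[i,:2])*1e3 for i in range(4)]
    a=[np.degrees(np.arctan2(*(P[(i+1)%4,:2]-P[i,:2])[::-1])) for i in range(4)]
    return c.round(4),np.round(e,1),np.round(a,1)
E
python3 - <<'E'
from h import *
f=load("a_top.pkl"); C=lambda p,z:crop(f,p,z,5,140,130)
print("top cam proj tcp",proj(f,[.15,-.607,.231]))
print("round",C([(159,127)],.009))
print("sq",quad(C([(112,290),(241,310),(214,438),(90,415)],.009)))
print("ob",quad(C([(577,57),(676,75),(642,243),(543,222)],.009)))
print("mat",quad(C([(537,345),(664,308),(702,433),(573,470)],.004)))
print("boss",C([(619,112)],.065)); print("res ends top",C([(180,82),(97,135)],.06))
print("spring",C([(152,367)],.06)); print("wrench",C([(350,165),(343,338)],.01))
f=load("a_side.pkl"); C=lambda p,z:crop(f,p,z,4.4,165,150)
print("side tcp",proj(f,[.15,-.607,.231]))
print("sq",quad(C([(366,405),(490,457),(424,557),(293,497)],.009)))
print("ob",quad(C([(270,92),(416,135),(368,190),(229,138)],.009)))
print("mat",quad(C([(478,140),(604,140),(612,220),(481,220)],.004)))
print("boss",C([(303,76)],.065))
print("spring",C([(400,420)],.067)); print("wrench",C([(255,300),(415,340)],.01))
E
```

```text
top cam proj tcp (np.float64(379.2742352938626), np.float64(292.8937211380247))
round [[0.65867297 0.16059335 0.009     ]]
sq (array([0.4636, 0.1477]), array([106.7, 105.9, 102.3, 103. ]), array([-97.8, 170.4,  80.6,  -7.2]))
ob (array([ 0.6477, -0.2114]), array([ 83.5, 144. ,  83. , 141.7]), array([-99.4, 169.3,  79. , -10.5]))
mat (array([ 0.45 , -0.222]), array([108.4, 106.5, 109. , 105.7]), array([ -72.6, -162.6,  107. ,   17.1]))
boss [[ 0.66614325 -0.21630875  0.065     ]]
res ends top [[0.68488431 0.13523379 0.06      ]
 [0.64037975 0.19946721 0.06      ]]
spring [[0.45581905 0.14736346 0.06      ]]
wrench [[0.62966798 0.0020313  0.01      ]
 [0.48656632 0.00325246 0.01      ]]
side tcp (np.float64(390.7502699604288), np.float64(101.92162342600238))
sq (array([0.4626, 0.15  ]), array([103.2, 104.5, 105.7, 103.3]), array([ 168.1,   80.6,  -12.5, -100.7]))
ob (array([ 0.6465, -0.2058]), array([143.6,  86.8, 139.8,  75.2]), array([172.7,  80.1, -12.1, -97. ]))
mat (array([ 0.4497, -0.2192]), array([110. , 109.3, 108.6, 109. ]), array([-161.1,  106.9,   18.7,  -72.4]))
boss [[ 0.66398508 -0.21410522  0.065     ]]
spring [[0.45852626 0.14913383 0.067     ]]
wrench [[0.62292916 0.00797648 0.01      ]
 [0.49083142 0.01145731 0.01      ]]
```

```bash
cat >> h.py <<'E'
from scipy.spatial.transform import Rotation as Rt
def plan(x=None,y=None,z=None,yaw=None):
    """yaw: desired jaw (tool y) direction in world, deg, mod 180. prints shift in tool axes (mm), turn about tool x"""
    from workcell import bot
    s=bot.observe(); R=Rt.from_euler("xyz",s["tool_rot"]).as_matrix(); p=s["position"]
    t=np.array([p[i] if v is None else v for i,v in enumerate((x,y,z))])
    jaw=np.degrees(np.arctan2(R[1,1],R[0,1])); print("clk",s["clock"],"pos",p.round(4),"jaw",round(jaw,1),"xdown",R[:,0].round(3),"toolz",R[:,2].round(2),"q7",s["qpos"][6].round(2),"F",s["force"].round(1),"w",s["grip_width"].round(4))
    print(" shift mm",((R.T@(t-p))*1e3).round(1))
    if yaw is not None:
        d=(yaw-jaw+90)%180-90
        print(" turn about tool x:",round(-d,1),"(world",round(d,1),")")
E
python3 -c "
from h import *
plan(.45,-.28,.28)"
```

```text
Traceback (most recent call last):
  File "h.py", line 22, in plan
    jaw=np.degrees(np.arctan2(R[1,1],R[0,1])); print("clk",s["clock"],"pos",p.round(4),"jaw",round(jaw,1),"xdown",R[:,0].round(3),"toolz",R[:,2].round(2),"q7",s["qpos"][6].round(2),"F",s["force"].round(1),"w",s["grip_width"].round(4))
                                                                                                                                                                                                                 ^^^^^^^^^^^^^^^^^^^^^
AttributeError: 'float' object has no attribute 'round'
```

```bash
sed -i 's/s\["grip_width"\].round(4)/round(float(s["grip_width"]),4)/' h.py
python3 -c "
from h import *
plan(.45,-.28,.28)"
```

```text
clk 0.15 pos [ 0.1502 -0.6064  0.2309] jaw -76.1 xdown [-0.     0.001 -1.   ] toolz [-0.97 -0.24  0.  ] q7 -0.11 F [ 0.2 -0.1  0. ] w 0.0855
 shift mm [ -48.9 -244.8 -369.5]
```

```bash
python3 -m pendant '[[-5,-25,-37,0],[-5,-25,-37,0],[-5,-25,-37,0],[-5,-25,-37,0],[-5,-25,-37,0],[-5,-25,-37,0],[-5,-25,-37,0],[-5,-25,-37,0],[-5,-25,-37,0],[-5,-20,-36,0],[0,0,0,0]]'
python3 - <<'E'
from h import *
from workcell import grab_frame
plan(.45,.1,.28)
f=grab_frame("wrist"); pickle.dump(f,open("c_wrist.pkl","wb")); cv2.imwrite("pics/c_wrist.png",f["img"][:,:,::-1])
E
```

```text
clock: 1.52
position: [0.4515, -0.2777, 0.2814]
tool_rot: [-2.567, 1.57, 0.822]
force: [0.4, -0.3, 0.3]
grip_width: 0.0853
clk 1.525 pos [ 0.4515 -0.2777  0.2814] jaw -75.8 xdown [ 0.001  0.001 -1.   ] toolz [-0.97 -0.24 -0.  ] q7 -0.95 F [ 0.4 -0.3  0.3] w 0.0853
 shift mm [   1.7 -366.6  -91. ]
```

View pics/c_wrist.png

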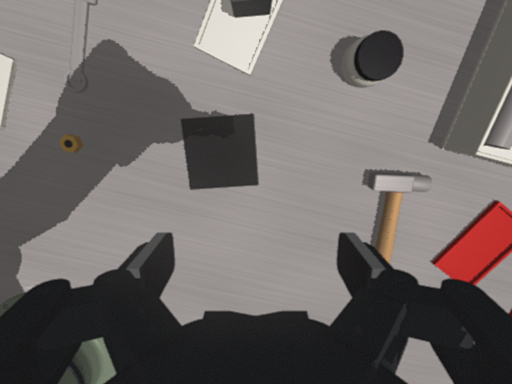

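```bash
python3 - <<'E'
from h import *
f=load("c_wrist.pkl")
print("mat",quad(np.array([ray(f,u,v,.004) for u,v in [(181,119),(254,114),(258,185),(189,189)]])))
print("cam",-f["R"].T@f["t"])
E
```

```text
mat (array([ 0.4503, -0.2234]), array([109.2, 108.8, 110.3, 108.2]), array([ -72.1, -162.6,  107.5,   16.8]))
cam [ 0.51583888 -0.26221189  0.42413539]
```

```bash
python3 -m pendant '[[0,-47,-5,0],[0,-47,-5,0],[0,-47,-5,0],[0,-47,-5,0],[0,-47,-5,0],[0,-47,-5,0],[0,-47,-5,0],[0,-47,-5,0],[0,-47,-5,0],[0,0,0,0],[0,0,0,0]]'
python3 - <<'E'
from h import *
from workcell import grab_frame
plan(.457,.148,.28)
f=grab_frame("wrist"); pickle.dump(f,open("d_wrist.pkl","wb")); cv2.imwrite("pics/d_wrist.png",f["img"][:,:,::-1])
a=f["img"][0:230,120:400,::-1]; cv2.imwrite("pics/d_wristz.png",cv2.resize(a,None,fx=2.6,fy=2.6,interpolation=cv2.INTER_CUBIC))
E
```

```text
clock: 2.95
position: [0.3916, 0.1401, 0.2811]
tool_rot: [0.778, 1.57, -2.122]
force: [0.0, -1.1, -0.2]
grip_width: 0.0854
clk 2.95 pos [0.3916 0.1401 0.2811] jaw -76.2 xdown [-0.    -0.001 -1.   ] toolz [-0.97 -0.24  0.  ] q7 -1.91 F [ 0.  -1.1 -0.2] w 0.0854
 shift mm [  1.1   8.  -65.4]
```

View pics/d_wrist.png

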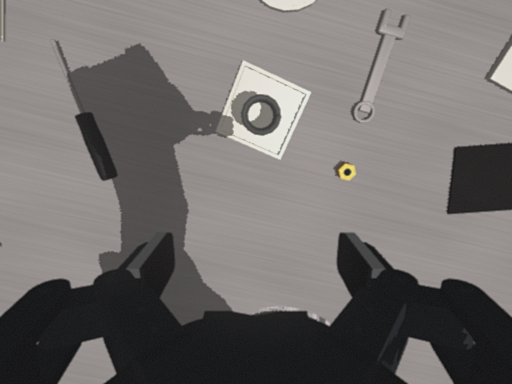

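View pics/d_wristz.png

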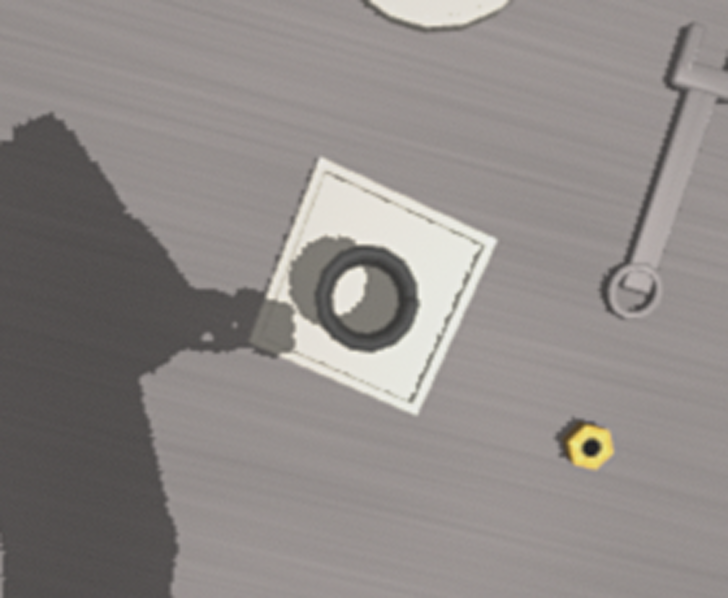

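```bash
python3 - <<'E'
from h import *
f=load("d_wrist.pkl");C=lambda p,z:crop(f,p,z,2.6,120,0)
print("spring top",C([(366,298)],.067))
print("sq",quad(C([(319,158),(496,240),(417,414),(251,342)],.009)))
P=C([(319,158),(496,240),(417,414)],.009);print((P[0]+P[2])/2)
print("spring width",C([(315,298),(418,298)],.067))
E
```

```text
spring top [[0.45997277 0.14925101 0.067     ]]
sq (array([0.4644, 0.1465]), array([105.8, 105.1, 104.7, 104.7]), array([-99.3, 170.6,  80.5,  -8.8]))
[0.46439024 0.14675049 0.009     ]
spring width [[0.45407157 0.1732789  0.067     ]
 [0.46599044 0.12474888 0.067     ]]
```

```bash
python3 -m pendant '[[20,4,-34,0],[30,4,-34,0],[40,0,0,0],[40,0,0,0],[30,0,0,0],[0,0,0,0],[0,0,0,0]]' 1 40
python3 - <<'E'
from h import *
plan(.4595,.149,.022)
E
```

```text
clock: 3.88
position: [0.4601, 0.1494, 0.1223]
tool_rot: [2.991, 1.57, 0.092]
force: [0.1, 1.2, 0.3]
grip_width: 0.0856
clk 3.875 pos [0.4601 0.1494 0.1223] jaw -76.2 xdown [ 0.001  0.    -1.   ] toolz [-0.97 -0.24 -0.  ] q7 -2.07 F [0.1 1.2 0.3] w 0.0856
 shift mm [100.3   0.2   0.7]
```

```bash
python3 -m pendant '[[25,0,0,0],[25,0,0,0],[25,0,0,0],[25,0,0,0],[0,0,0,0]]'; python3 -m pendant '[[0,0,0,0],[0,0,0,0],[0,0,0,0],[0,0,0,0],[0,0,0,0],[0,0,0,0]]' -1 50; python3 -m pendant '[[-10,0,0,0],[-30,0,0,0],[-30,0,0,0],[-30,0,0,0],[0,0,0,0]]'
python3 - <<'E'
from h import *
plan(.45,-.2225,.12)
from workcell import grab_frame
f=grab_frame("wrist"); pickle.dump(f,open("e_wrist.pkl","wb")); cv2.imwrite("pics/e_wrist.png",f["img"][:,:,::-1])
E
```

```text
clock: 4.5
position: [0.4596, 0.1496, 0.0215]
tool_rot: [0.686, 1.57, -2.213]
force: [0.2, 0.1, 1.1]
grip_width: 0.0855
clock: 5.25
position: [0.4603, 0.1499, 0.0228]
tool_rot: [3.075, 1.569, 0.175]
force: [-2.2, -1.7, 18.9]
grip_width: 0.0519
clock: 5.88
position: [0.4605, 0.15, 0.1235]
tool_rot: [-3.092, 1.567, 0.291]
force: [0.9, 0.5, -4.1]
grip_width: 0.0519
clk 5.875 pos [0.4605 0.15   0.1235] jaw -76.1 xdown [ 0.004  0.001 -1.   ] toolz [-0.97 -0.24 -0.  ] q7 -2.08 F [ 0.9  0.5 -4.1] w 0.0519
 shift mm [  3.1 359.1  99.5]
```

View pics/e_wrist.png

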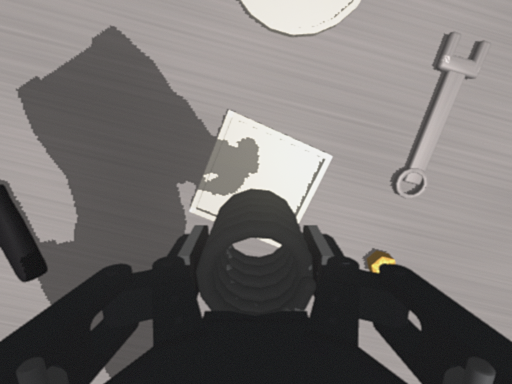

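```bash
python3 -m pendant '[[0,25,6,0],[0,45,12,0],[0,45,12,0],[0,45,12,0],[0,45,13,0],[0,45,13,0],[0,45,13,0],[0,40,12,0],[0,24,6,0],[0,0,0,0],[0,0,0,0]]'
python3 - <<'E'
from h import *
plan(.45,-.2225,.025)
E
```

```text
clock: 7.3
position: [0.4493, -0.2217, 0.1206]
tool_rot: [-0.932, 1.569, 2.453]
force: [0.1, 0.4, -3.9]
grip_width: 0.0523
clk 7.3 pos [ 0.4493 -0.2217  0.1206] jaw -76.1 xdown [-0.001  0.001 -1.   ] toolz [-0.97 -0.24  0.  ] q7 -1.28 F [ 0.1  0.4 -3.9] w 0.0523
 shift mm [95.6  1.1 -0.6]
```

```bash
python3 -m pendant '[[25,0,0,0],[30,0,0,0],[25,0,0,0],[10,0,0,0],[5,0,0,0],[0,0,0,0],[0,0,0,0]]'
python3 -c "
from h import *
plan(.45,-.2225,.0245)"
```

```text
clock: 8.18
position: [0.45, -0.2226, 0.027]
tool_rot: [2.45, 1.57, -0.449]
force: [-0.3, -0.2, -4.2]
grip_width: 0.0521
clk 8.175 pos [ 0.45   -0.2226  0.027 ] jaw -76.1 xdown [ 0.001 -0.    -1.   ] toolz [-0.97 -0.24 -0.  ] q7 -1.38 F [-0.3 -0.2 -4.2] w 0.0521
 shift mm [ 2.5 -0.1 -0. ]
```

```bash
python3 -m pendant '[[1,0,0,0],[1,0,0,0],[0,0,0,0],[0,0,0,0]]'; python3 -m pendant '[[0.5,0,0,0],[0.5,0,0,0],[0,0,0,0],[0,0,0,0]]'
python3 -c "
from h import *
plan(.45,-.2225,.0245)"
```

```text
clock: 8.68
position: [0.4497, -0.2224, 0.0243]
tool_rot: [3.012, 1.571, 0.113]
force: [0.2, -1.0, -3.7]
grip_width: 0.0519
clock: 9.18
position: [0.4496, -0.2225, 0.0239]
tool_rot: [1.523, 1.57, -1.376]
force: [-4.7, 2.0, 14.9]
grip_width: 0.052
clk 9.175 pos [ 0.4496 -0.2225  0.0239] jaw -76.1 xdown [ 0. -0. -1.] toolz [-0.97 -0.24  0.  ] q7 -1.38 F [-4.7  2.  14.9] w 0.052
 shift mm [-0.6  0.1 -0.3]
```

```bash
python3 -m pendant '[[0,0,0,0],[0,0,0,0],[0,0,0,0],[-30,0,0,0],[-45,0,0,0],[-50,0,-40,0],[-50,0,-45,0],[-50,0,-45,0],[-30,0,0,0],[0,0,0,0]]' 1
python3 - <<'E'
from h import *
plan(.665,-.215,.25)
from workcell import grab_frame
f=grab_frame("wrist"); pickle.dump(f,open("f_wrist.pkl","wb")); cv2.imwrite("pics/f_wrist.png",f["img"][:,:,::-1])
a=f["img"][0:230,120:400,::-1]; cv2.imwrite("pics/f_wristz.png",cv2.resize(a,None,fx=2.6,fy=2.6,interpolation=cv2.INTER_CUBIC))
f=grab_frame("side");a=f["img"][130:240,200:330,::-1]; cv2.imwrite("pics/f_side.png",cv2.resize(a,None,fx=4,fy=4,interpolation=cv2.INTER_CUBIC))
E
```

```text
clock: 10.42
position: [0.5697, -0.1929, 0.2719]
tool_rot: [2.606, 1.568, -0.293]
force: [-1.3, 0.8, -0.8]
grip_width: 0.085
clk 10.425 pos [ 0.5697 -0.1929  0.2719] jaw -76.1 xdown [ 0.003 -0.001 -1.   ] toolz [-0.97 -0.24 -0.  ] q7 -1.3 F [-1.3  0.8 -0.8] w 0.085
 shift mm [ 22.2  44.4 -87.1]
```

View pics/f_wristz.png

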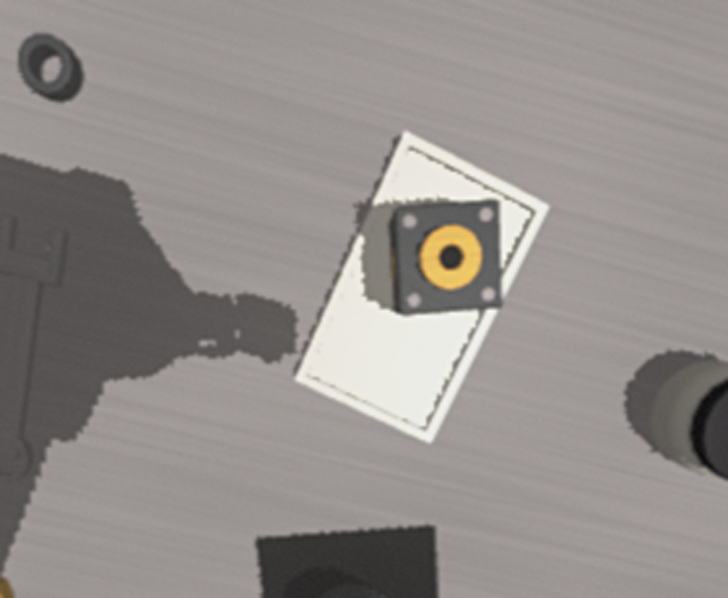

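View pics/f_side.png

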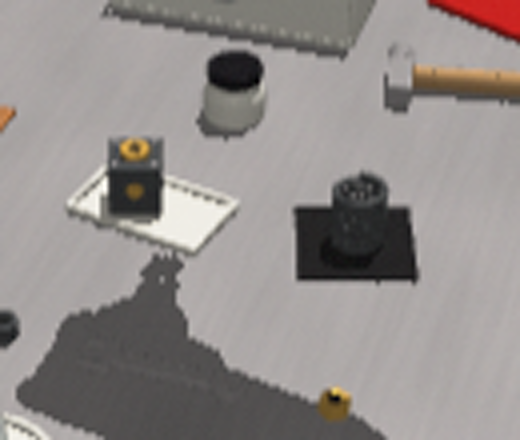

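The white oblong pan (crop corners 404,131 / 549,207 / 430,442 / 296,380) holds the block, its boss at (451,257). The side view shows the spring upright on the mat.

```bash
python3 - <<'E'
from h import *
f=load("f_wrist.pkl");C=lambda p,z:crop(f,p,z,2.6,120,0)
print("boss",C([(451,257)],.065))
print("blk",quad(C([(397,206),(498,201),(502,306),(401,314)],.059)))
print("screws",quad(C([(409,221),(486,214),(488,294),(414,300)],.059)))
print("ob",quad(C([(404,131),(549,207),(430,442),(296,380)],.009)))
plan(.665,-.215,.12,-72)
E
```

```text
boss [[ 0.66617213 -0.2176695   0.065     ]]
blk (array([ 0.6662, -0.2178]), array([47.3, 47.7, 49.1, 49.1]), array([ -73.5, -160.7,  108.3,   17.1]))
screws (array([ 0.6662, -0.2176]), array([36.3, 36.3, 35.8, 36. ]), array([ -71.2, -161.8,  108.4,   18.9]))
ob (array([ 0.6476, -0.2121]), array([ 86.5, 140.9,  85.1, 141.5]), array([-101.4,  168.7,   79. ,  -10.7]))
clk 10.525 pos [ 0.5683 -0.1931  0.2695] jaw -76.1 xdown [-0.001 -0.    -1.   ] toolz [-0.97 -0.24  0.  ] q7 -1.3 F [-0.5 -0.5 -0.6] w 0.085
 shift mm [149.4  44.5 -88.7]
 turn about tool x: -4.1 (world 4.1 )
```

```bash
python3 -m pendant '[[20,12,-22,0],[30,12,-22,0],[35,12,-22,0],[35,11,-23,0],[30,0,0,0],[0,0,0,-4.3],[0,0,0,0],[0,0,0,0]]'
python3 -c "
from h import *
plan(.666,-.2177,.022,-71.8)"
```

```text
clock: 11.52
position: [0.6662, -0.2173, 0.1199]
tool_rot: [-0.526, 1.571, 2.932]
force: [-0.5, -1.2, -0.7]
grip_width: 0.0851
clk 11.525 pos [ 0.6662 -0.2173  0.1199] jaw -71.9 xdown [-0.  0. -1.] toolz [-0.95 -0.31  0.  ] q7 -1.28 F [-0.5 -1.2 -0.7] w 0.0851
 shift mm [97.9  0.3  0.3]
 turn about tool x: -0.1 (world 0.1 )
```

```bash
python3 -m pendant '[[25,0,0,0],[25,0,0,0],[25,0,0,0],[22,0,0,0],[0,0,0,0]]'; python3 -m pendant '[[0,0,0,0],[0,0,0,0],[0,0,0,0],[0,0,0,0],[0,0,0,0],[0,0,0,0]]' -1 50; python3 -c "
from h import *
plan()"; python3 -m pendant '[[-10,0,0,0],[-30,0,0,0],[-30,0,0,0],[-30,0,0,0],[0,0,0,0]]'
python3 - <<'E'
from h import *
plan(.4642,.1467,.12,-99.3)
from workcell import grab_frame
f=grab_frame("wrist"); pickle.dump(f,open("g_wrist.pkl","wb")); cv2.imwrite("pics/g_wrist.png",f["img"][:,:,::-1])
E
```

```text
clock: 12.15
position: [0.6655, -0.2169, 0.0216]
tool_rot: [-0.59, 1.568, 2.869]
force: [0.3, -0.9, -0.6]
grip_width: 0.0857
clock: 12.9
position: [0.667, -0.2174, 0.0243]
tool_rot: [2.562, 1.569, -0.262]
force: [-0.7, 0.6, 6.5]
grip_width: 0.0494
clk 12.9 pos [ 0.667  -0.2174  0.0243] jaw -71.8 xdown [ 0.002 -0.    -1.   ] toolz [-0.95 -0.31 -0.  ] q7 -1.32 F [-0.7  0.6  6.5] w 0.0494
 shift mm [0. 0. 0.]
clock: 13.52
position: [0.6675, -0.2175, 0.1257]
tool_rot: [2.539, 1.567, -0.285]
force: [0.6, -0.3, -5.5]
grip_width: 0.0493
clk 13.525 pos [ 0.6675 -0.2175  0.1257] jaw -71.8 xdown [ 0.004 -0.001 -1.   ] toolz [-0.95 -0.31 -0.  ] q7 -1.28 F [ 0.6 -0.3 -5.5] w 0.0493
 shift mm [   4.6 -409.5   79.4]
 turn about tool x: 27.5 (world -27.5 )
```

View pics/g_wrist.png

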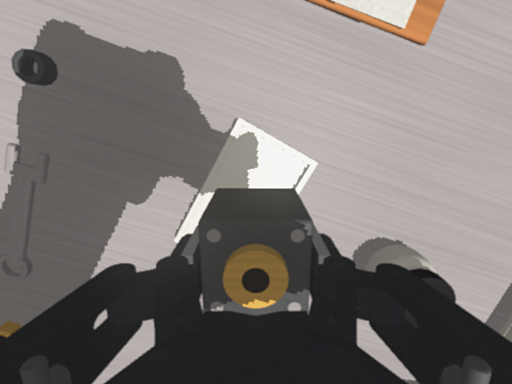

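```bash
python3 -m pendant '[[0,-20,4,0],[0,-41,8,0],[0,-41,8,0],[0,-41,8,0],[0,-41,8,0],[0,-41,8,0],[0,-41,8,0],[0,-41,8,0],[0,-41,8,0],[0,-41,8,0],[0,-20,4,0],[0,0,0,0]]'
python3 -m pendant '[[0,0,0,4.5],[0,0,0,7],[0,0,0,7],[0,0,0,6],[0,0,0,3],[0,0,0,0],[0,0,0,0]]'
python3 -c "
from h import *
plan(.4642,.1467,.026,-99.3)"
```

```text
clock: 15.08
position: [0.4614, 0.1475, 0.1223]
tool_rot: [-0.356, 1.569, 3.106]
force: [0.3, -0.2, -4.5]
grip_width: 0.0494
clock: 15.95
position: [0.4626, 0.1459, 0.1227]
tool_rot: [0.604, 1.57, -2.699]
force: [-0.3, -0.2, -5.0]
grip_width: 0.0493
clk 15.95 pos [0.4626 0.1459 0.1227] jaw -99.2 xdown [-0.001 -0.    -1.   ] toolz [-0.99  0.16  0.  ] q7 -2.4 F [-0.3 -0.2 -5. ] w 0.0493
 shift mm [96.7 -1.1 -1.5]
 turn about tool x: 0.1 (world -0.1 )
```

```bash
python3 -m pendant '[[0,0,0,-5],[0,0,0,-10],[0,0,0,-10],[0,0,0,-10],[0,0,0,-10],[0,0,0,-10],[0,0,0,-10],[0,0,0,-10],[0,0,0,-10],[0,0,0,-5],[0,0,0,0],[0,0,0,0]]'
python3 -c "
from h import *
plan(.4642,.1467,.026,-9.3)"
```

```text
clock: 17.45
position: [0.4627, 0.1462, 0.123]
tool_rot: [-0.926, 1.571, -2.661]
force: [0.5, -0.2, -5.3]
grip_width: 0.0491
clk 17.45 pos [0.4627 0.1462 0.123 ] jaw -9.4 xdown [-0. -0. -1.] toolz [-0.16 -0.99  0.  ] q7 -1.11 F [ 0.5 -0.2 -5.3] w 0.0491
 shift mm [97.   1.4 -0.8]
 turn about tool x: -0.1 (world 0.1 )
```

```bash
python3 -m pendant '[[25,1.4,-0.8,0],[30,0,0,0],[25,0,0,0],[10,0,0,0],[4,0,0,0],[0,0,0,0],[0,0,0,0]]'
python3 -c "
from h import *
plan(.4642,.1467,.0243,-9.3)"
```

```text
clock: 18.32
position: [0.4645, 0.147, 0.0297]
tool_rot: [1.932, 1.57, 0.199]
force: [-0.1, 0.8, -4.7]
grip_width: 0.0493
clk 18.325 pos [0.4645 0.147  0.0297] jaw -9.3 xdown [ 0.001  0.    -1.   ] toolz [-0.16 -0.99 -0.  ] q7 -1.26 F [-0.1  0.8 -4.7] w 0.0493
 shift mm [ 5.4 -0.3  0.3]
 turn about tool x: -0.0 (world 0.0 )
```

```bash
python3 -m pendant '[[2,0,0,0],[1,0,0,0],[1,0,0,0],[0,0,0,0],[0,0,0,0]]';python3 -m pendant '[[0.5,0,0,0],[0.5,0,0,0],[0,0,0,0],[0,0,0,0]]'
```

```text
clock: 18.95
position: [0.4641, 0.1469, 0.025]
tool_rot: [-2.154, 1.571, 2.396]
force: [0.4, 0.7, -5.5]
grip_width: 0.0492
clock: 19.45
position: [0.4641, 0.1469, 0.0242]
tool_rot: [0.889, 1.571, -0.844]
force: [-2.1, -1.9, 6.6]
grip_width: 0.0492
```

```bash
python3 -m pendant '[[0,0,0,0],[0,0,0,0],[0,0,0,0],[-30,0,0,0],[-45,0,0,0],[-45,0,0,0],[-45,30,0,0],[-45,40,0,0],[-40,40,0,0],[0,0,0,0]]' 1
python3 - <<'E'
from h import *
from workcell import grab_frame
f=grab_frame("side");a=f["img"][170:300,170:310,::-1]; cv2.imwrite("pics/h_side.png",cv2.resize(a,None,fx=4,fy=4,interpolation=cv2.INTER_CUBIC))
f=grab_frame("top");pickle.dump(f,open("h_top.pkl","wb"));a=f["img"][130:235,140:300,::-1]; cv2.imwrite("pics/h_top.png",cv2.resize(a,None,fx=5,fy=5,interpolation=cv2.INTER_CUBIC))
E
python3 -m pendant '[[0,31,0,-10],[0,31,0,-10],[0,31,0,-10],[0,31,0,-10],[0,0,0,-4],[0,0,0,0],[0,0,0,0]]' 1
python3 -c "
from h import *
plan(.695,.11,.28,35)"
```

```text
clock: 20.7
position: [0.5754, 0.1287, 0.2762]
tool_rot: [2.106, 1.567, 0.371]
force: [-2.0, -0.6, -1.3]
grip_width: 0.0858
clock: 21.68
position: [0.6931, 0.1413, 0.2737]
tool_rot: [-1.417, 1.57, -2.383]
force: [-0.2, 0.3, 0.3]
grip_width: 0.0855
clk 21.675 pos [0.6931 0.1413 0.2737] jaw 34.6 xdown [-0. -0. -1.] toolz [ 0.57 -0.82  0.  ] q7 -0.08 F [-0.2  0.3  0.3] w 0.0855
 shift mm [ -6.2 -16.3  26.8]
 turn about tool x: -0.4 (world 0.4 )
```

View pics/h_side.png

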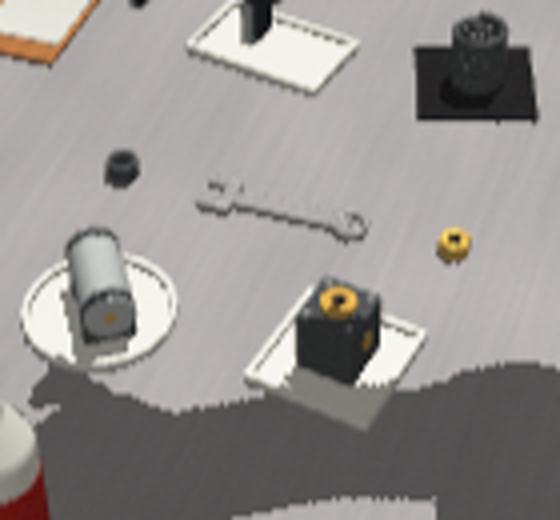

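View pics/h_top.png

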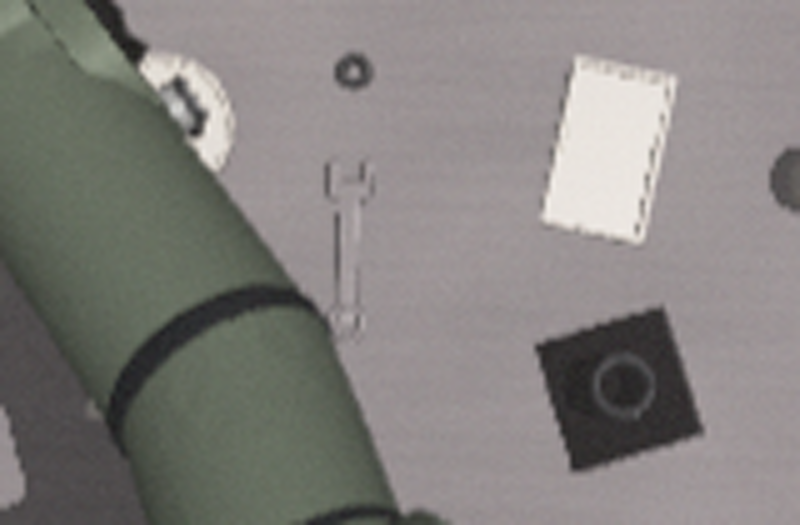

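```bash
python3 - <<'E'
from h import *
print(proj(load("a_side.pkl"),[.5754,.1287,.2762]))
from workcell import grab_frame
f=grab_frame("wrist"); pickle.dump(f,open("i_wrist.pkl","wb")); cv2.imwrite("pics/i_wrist.png",f["img"][:,:,::-1])
a=f["img"][0:230,100:412,::-1]; cv2.imwrite("pics/i_wristz.png",cv2.resize(a,None,fx=2.5,fy=2.5,interpolation=cv2.INTER_CUBIC))
E
```

```text
(np.float64(219.11325398906726), np.float64(178.4349615281277))
```

View pics/i_wristz.png

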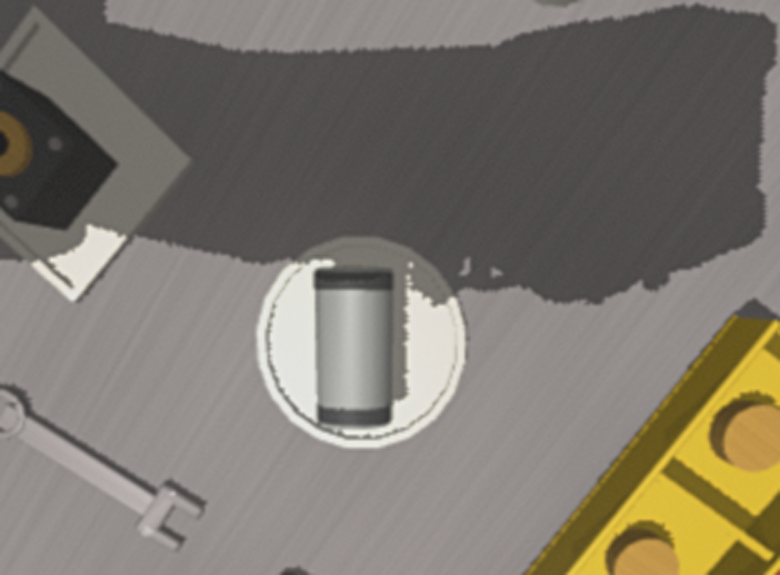

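```bash
python3 - <<'E'
from h import *
f=load("i_wrist.pkl");C=lambda p,z:crop(f,p,z,2.5,100,0)
c=-f["R"].T@f["t"]; u,v=proj(f,[c[0],c[1],0]); print("nadir crop",(u-100)*2.5,v*2.5)
print("round",C([(362,342),(257,342),(467,342),(362,236),(362,448)],.009))
for z in(.04,.05,.059):
  P=C([(316,345),(392,345),(354,266),(354,428)],z); print(z,"mid sides",(P[0]+P[1])/2,np.linalg.norm(P[0]-P[1]),"mid ends",(P[2]+P[3])/2,np.linalg.norm(P[2]-P[3]))
P=C([(316.5,275),(318,420),(391,275),(391,420)],.04);
for a,b in((0,1),(2,3)): print(np.degrees(np.arctan2(*(P[b]-P[a])[:2][::-1])))
E
```

```text
nadir crop 388.077617318785 289.23202734753306
round [[0.65866442 0.16228976 0.009     ]
 [0.60780624 0.12720752 0.009     ]
 [0.70952624 0.19737451 0.009     ]
 [0.62569981 0.21116703 0.009     ]
 [0.69441703 0.10927866 0.009     ]]
0.04 mid sides [0.65569194 0.16101685 0.04      ] 0.041366130483751054 mid ends [0.65704117 0.15900234 0.04      ] 0.08704163643916847
0.05 mid sides [0.65567092 0.16193431 0.05      ] 0.040267159643272786 mid ends [0.65698431 0.15997332 0.05      ] 0.08472920790801218
0.059 mid sides [0.65565201 0.16276002 0.059     ] 0.03927808588684228 mid ends [0.65693314 0.1608472  0.059     ] 0.08264802222997153
-56.39922787998838
-55.35617836788008
```

```bash
python3 -c "
from h import *
plan(.657,.160,.12,34.1)"
```

```text
clk 21.725 pos [0.6933 0.1412 0.274 ] jaw 34.6 xdown [-0. -0. -1.] toolz [ 0.57 -0.82  0.  ] q7 -0.08 F [0.5 0.8 0.1] w 0.0853
 shift mm [154.  -19.1 -36.2]
 turn about tool x: 0.5 (world -0.5 )
```

```bash
python3 -m pendant '[[20,-10,-18,0.5],[40,-9,-18,0],[40,0,0,0],[35,0,0,0],[20,0,0,0],[0,0,0,0],[0,0,0,0]]'
python3 -c "
from h import *
plan(.657,.160,.021,34.1)"
```

```text
clock: 22.6
position: [0.6582, 0.1605, 0.1204]
tool_rot: [1.366, 1.569, 0.392]
force: [0.1, -0.5, -0.4]
grip_width: 0.0853
clk 22.6 pos [0.6582 0.1605 0.1204] jaw 34.2 xdown [ 0.001  0.001 -1.   ] toolz [ 0.56 -0.83  0.  ] q7 -0.24 F [ 0.1 -0.5 -0.4] w 0.0853
 shift mm [99.4 -1.5 -0.3]
 turn about tool x: 0.1 (world -0.1 )
```

```bash
python3 -m pendant '[[25,-1,0,0],[25,0,0,0],[25,0,0,0],[22,0,0,0],[0,0,0,0]]'; python3 -m pendant '[[0,0,0,0],[0,0,0,0],[0,0,0,0],[0,0,0,0],[0,0,0,0],[0,0,0,0]]' -1 50; python3 -c "
from h import *
plan()"; python3 -m pendant '[[-10,0,0,0],[-30,0,0,0],[-30,0,0,0],[-30,0,0,0],[0,0,0,0]]'
python3 - <<'E'
from h import *
plan(.6476,-.2118,.12,79)
from workcell import grab_frame
f=grab_frame("wrist"); pickle.dump(f,open("j_wrist.pkl","wb")); cv2.imwrite("pics/j_wrist.png",f["img"][:,:,::-1])
E
```

```text
clock: 23.22
position: [0.6559, 0.1595, 0.0199]
tool_rot: [-1.98, 1.568, -2.954]
force: [0.0, 0.2, -0.2]
grip_width: 0.0855
clock: 23.98
position: [0.6573, 0.1597, 0.0231]
tool_rot: [1.091, 1.57, 0.117]
force: [-1.3, -1.0, 6.3]
grip_width: 0.0409
clk 23.975 pos [0.6573 0.1597 0.0231] jaw 34.2 xdown [ 0.001  0.    -1.   ] toolz [ 0.56 -0.83  0.  ] q7 -0.3 F [-1.3 -1.   6.3] w 0.0409
 shift mm [0. 0. 0.]
clock: 24.6
position: [0.6578, 0.16, 0.1245]
tool_rot: [1.211, 1.567, 0.237]
force: [0.5, -0.6, -4.7]
grip_width: 0.0407
clk 24.6 pos [0.6578 0.16   0.1245] jaw 34.2 xdown [ 0.003  0.001 -1.   ] toolz [ 0.56 -0.83  0.  ] q7 -0.24 F [ 0.5 -0.6 -4.7] w 0.0407
 shift mm [   4.2 -217.4  301.8]
 turn about tool x: -44.8 (world 44.8 )
```

View pics/j_wrist.png

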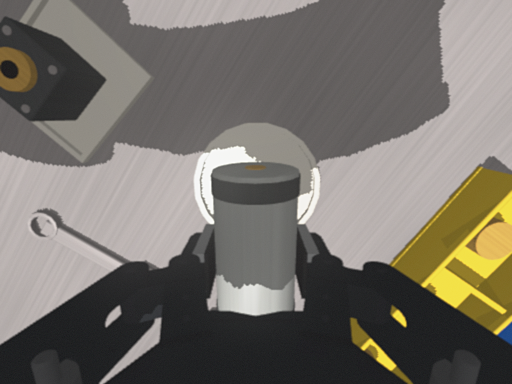

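```bash
python3 -m pendant '[[0,-11,15,0],[0,-22,30,0],[0,-22,30,0],[0,-22,30,0],[0,-22,31,0],[0,-22,31,0],[0,-22,31,0],[0,-22,30,0],[0,-22,30,0],[0,-19,28,0],[0,-11,15,0],[0,0,0,0]]'
python3 -m pendant '[[0,0,0,-5],[0,0,0,-9],[0,0,0,-9],[0,0,0,-9],[0,0,0,-8],[0,0,0,-4.8],[0,0,0,0],[0,0,0,0]]'
python3 -c "
from h import *
plan(.6476,-.2118,.030,79)"
```

```text
clock: 26.15
position: [0.6458, -0.2129, 0.121]
tool_rot: [-2.201, 1.57, 3.106]
force: [0.0, 0.6, -5.6]
grip_width: 0.0407
clock: 27.15
position: [0.6466, -0.2106, 0.1219]
tool_rot: [2.217, 1.57, 2.024]
force: [1.1, 0.3, -4.3]
grip_width: 0.0405
clk 27.15 pos [ 0.6466 -0.2106  0.1219] jaw 78.9 xdown [-0.  0. -1.] toolz [ 0.98 -0.19 -0.  ] q7 1.02 F [ 1.1  0.3 -4.3] w 0.0405
 shift mm [91.9 -1.   1.2]
 turn about tool x: -0.1 (world 0.1 )
```

```bash
python3 -m pendant '[[25,-1,1,0],[30,0,0,0],[25,0,0,0],[10,0,0,0],[2,0,0,0],[0,0,0,0],[0,0,0,0]]'
python3 -c "
from h import *
plan(.6476,-.2118,.0235,79)"
```

```text
clock: 28.02
position: [0.6479, -0.2126, 0.0309]
tool_rot: [-0.123, 1.57, -0.315]
force: [0.2, 0.2, -4.0]
grip_width: 0.0408
clk 28.025 pos [ 0.6479 -0.2126  0.0309] jaw 79.0 xdown [ 0.001 -0.    -1.   ] toolz [ 0.98 -0.19  0.  ] q7 0.97 F [ 0.2  0.2 -4. ] w 0.0408
 shift mm [ 7.4  0.8 -0.4]
 turn about tool x: -0.0 (world 0.0 )
```

```bash
python3 -m pendant '[[3,0.8,0,0],[2,0,0,0],[1,0,0,0],[0,0,0,0],[0,0,0,0]]';python3 -m pendant '[[0.5,0,0,0],[0.5,0,0,0],[0,0,0,0],[0,0,0,0]]'
```

```text
clock: 28.65
position: [0.6476, -0.2117, 0.0241]
tool_rot: [0.98, 1.571, 0.788]
force: [0.4, -0.2, -3.5]
grip_width: 0.0402
clock: 29.15
position: [0.6476, -0.2117, 0.0231]
tool_rot: [-0.38, 1.571, -0.572]
force: [-0.9, -1.3, 0.1]
grip_width: 0.0406
```

```bash
python3 -m pendant '[[0,0,0,0],[0,0,0,0],[0,0,0,0],[-30,0,0,0],[-45,0,0,0],[-50,0,20,0],[-50,0,30,0],[-50,0,20,0],[-25,0,0,0],[0,0,0,0],[0,0,0,0]]' 1
python3 - <<'E'
from h import *
from workcell import grab_frame
plan()
f=grab_frame("wrist"); pickle.dump(f,open("k_wrist.pkl","wb"))
a=f["img"][0:230,100:412,::-1]; cv2.imwrite("pics/k_wristz.png",cv2.resize(a,None,fx=2.5,fy=2.5,interpolation=cv2.INTER_CUBIC))
E
```

```text
clock: 30.52
position: [0.7159, -0.2249, 0.2736]
tool_rot: [-0.007, 1.571, -0.199]
force: [0.2, -0.2, 0.1]
grip_width: 0.0854
clk 30.525 pos [ 0.7159 -0.2249  0.2736] jaw 79.0 xdown [ 0. -0. -1.] toolz [ 0.98 -0.19  0.  ] q7 1.19 F [ 0.2 -0.2  0.1] w 0.0854
 shift mm [0. 0. 0.]
```

View pics/k_wristz.png

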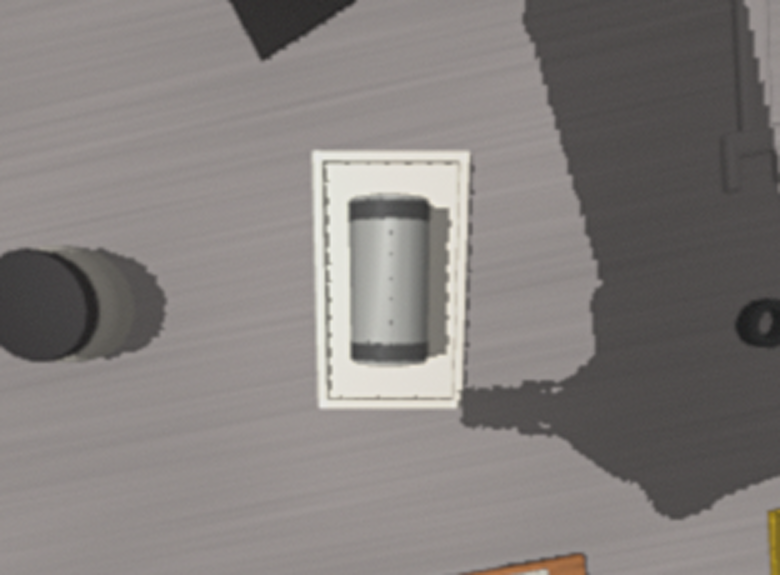

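```bash
python3 - <<'E'
from h import *
f=load("k_wrist.pkl");C=lambda p,z:crop(f,p,z,2.5,100,0)
print("ob",quad(C([(313,151),(470,151),(459,408),(320,408)],.009)))
P=C([(349,280),(430,280),(389,194),(389,366)],.052);print((P[0]+P[1])/2,(P[2]+P[3])/2,np.linalg.norm(P[3]-P[2]))
P=C([(349,210),(351,355),(430,210),(428,355)],.045)
for a,b in((0,1),(2,3)): print(np.degrees(np.arctan2(*(P[b]-P[a])[:2][::-1])))
plan(.52,-.235,.27)
E
```

```text
ob (array([ 0.648 , -0.2116]), array([ 86.1, 142.2,  83.9, 142.1]), array([  79. ,  -11.9, -101. ,  169. ]))
[ 0.64535494 -0.21171812  0.052     ] [ 0.64664934 -0.21223181  0.052     ] 0.0850056089732994
-11.056670842528336
-10.936168734328088
clk 30.575 pos [ 0.7158 -0.225   0.273 ] jaw 79.0 xdown [-0.001  0.    -1.   ] toolz [ 0.98 -0.19 -0.  ] q7 1.19 F [-0.4  0.4 -0.6] w 0.0852
 shift mm [   3.1  -47.1 -190.4]
```

```bash
python3 -m pendant '[[0,-8,-30,0],[0,-8,-35,0],[0,-8,-35,0],[0,-8,-35,0],[0,-8,-35,0],[0,-7,-20,0],[0,0,0,0],[0,0,0,0]]' 1
python3 - <<'E'
from h import *
from workcell import grab_frame
plan(.4497,-.2225,.12)
f=grab_frame("wrist"); pickle.dump(f,open("l_wrist.pkl","wb"))
a=f["img"][0:230,100:412,::-1]; cv2.imwrite("pics/l_wristz.png",cv2.resize(a,None,fx=2.5,fy=2.5,interpolation=cv2.INTER_CUBIC))
E
```

```text
clock: 31.58
position: [0.5211, -0.2349, 0.2729]
tool_rot: [1.927, 1.57, 1.735]
force: [1.2, -0.8, 0.5]
grip_width: 0.0858
clk 31.575 pos [ 0.5211 -0.2349  0.2729] jaw 79.0 xdown [-0.  0. -1.] toolz [ 0.98 -0.19 -0.  ] q7 1.16 F [ 1.2 -0.8  0.5] w 0.0858
 shift mm [152.9  -1.5 -72.4]
```

View pics/l_wristz.png

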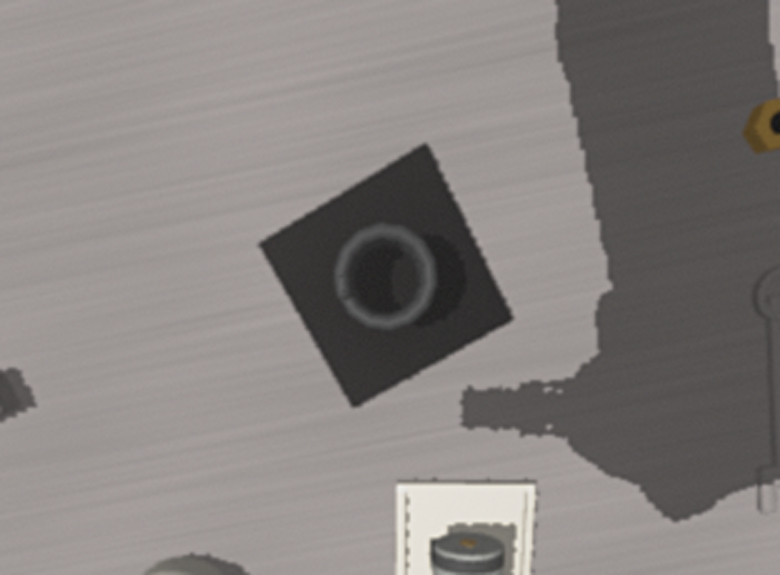

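```bash
python3 - <<'E'
from h import *
f=load("l_wrist.pkl");C=lambda p,z:crop(f,p,z,2.5,100,0)
print(C([(386,276)],.068))
E
python3 -m pendant '[[20,0,-36,0],[40,-1.5,-36,0],[40,0,0,0],[35,0,0,0],[20,0,0,0],[0,0,0,0],[0,0,0,0]]'
python3 -c "
from h import *
plan(.4495,-.2225,.023)"
```

```text
[[ 0.44846795 -0.22303981  0.068     ]]
clock: 32.5
position: [0.4506, -0.2226, 0.119]
tool_rot: [-0.009, 1.57, -0.201]
force: [-0.5, -0.8, -0.4]
grip_width: 0.085
clk 32.5 pos [ 0.4506 -0.2226  0.119 ] jaw 79.0 xdown [ 0.001 -0.    -1.   ] toolz [ 0.98 -0.19  0.  ] q7 0.99 F [-0.5 -0.8 -0.4] w 0.085
 shift mm [96.  -0.1 -1.2]
```

```bash
python3 -m pendant '[[25,0,-1.5,0],[25,0,0,0],[25,0,0,0],[20,0,0,0],[0,0,0,0]]'; python3 -m pendant '[[0,0,0,0],[0,0,0,0],[0,0,0,0],[0,0,0,0],[0,0,0,0],[0,0,0,0]]' -1 50; python3 -c "
from h import *
plan()"; python3 -m pendant '[[-10,0,0,0],[-30,0,0,0],[-30,0,0,0],[-30,0,0,0],[0,0,0,0]]'
python3 - <<'E'
from h import *
plan(.659,.161,.125)
from workcell import grab_frame
f=grab_frame("wrist"); pickle.dump(f,open("m_wrist.pkl","wb")); cv2.imwrite("pics/m_wrist.png",f["img"][:,:,::-1])
E
```

```text
clock: 33.12
position: [0.4485, -0.2224, 0.0232]
tool_rot: [2.907, 1.571, 2.716]
force: [0.7, -0.4, -0.0]
grip_width: 0.0856
clock: 33.88
position: [0.4489, -0.2227, 0.0243]
tool_rot: [-0.497, 1.569, -0.689]
force: [-3.4, 0.7, 15.2]
grip_width: 0.0524
clk 33.875 pos [ 0.4489 -0.2227  0.0243] jaw 79.0 xdown [ 0.001 -0.001 -1.   ] toolz [ 0.98 -0.19  0.  ] q7 0.84 F [-3.4  0.7 15.2] w 0.0524
 shift mm [0. 0. 0.]
clock: 34.5
position: [0.4491, -0.2229, 0.125]
tool_rot: [-0.439, 1.568, -0.631]
force: [0.6, -0.1, -4.3]
grip_width: 0.0521
clk 34.5 pos [ 0.4491 -0.2229  0.125 ] jaw 79.0 xdown [ 0.003 -0.002 -1.   ] toolz [ 0.98 -0.19  0.  ] q7 1.0 F [ 0.6 -0.1 -4.3] w 0.0521
 shift mm [-2.000e-01  4.169e+02  1.327e+02]
```

View pics/m_wrist.png

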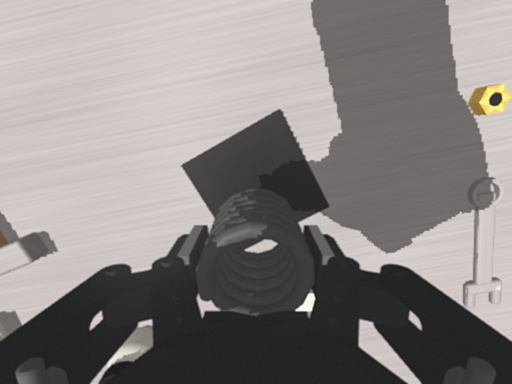

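```bash
python3 -m pendant '[[0,20,6,0],[0,42,13,0],[0,42,13,0],[0,42,13,0],[0,42,14,0],[0,42,14,0],[0,42,14,0],[0,42,13,0],[0,42,13,0],[0,41,13,0],[0,20,6,0],[0,0,0,0]]'
python3 -c "
from h import *
plan(.659,.161,.030)"
```

```text
clock: 36.05
position: [0.6568, 0.1636, 0.1215]
tool_rot: [-3.072, 1.569, 3.021]
force: [-0.6, -0.5, -3.4]
grip_width: 0.0524
clk 36.05 pos [0.6568 0.1636 0.1215] jaw 79.1 xdown [-0.002  0.    -1.   ] toolz [ 0.98 -0.19 -0.  ] q7 0.48 F [-0.6 -0.5 -3.4] w 0.0524
 shift mm [91.5 -2.1  2.8]
```

```bash
python3 -m pendant '[[25,-1,1.5,0],[30,0,0,0],[25,0,0,0],[10,0,0,0],[2,0,0,0],[0,0,0,0],[0,0,0,0]]'
python3 -c "
from h import *
plan(.659,.161,.0235)"
```

```text
clock: 36.92
position: [0.6592, 0.1606, 0.0319]
tool_rot: [0.413, 1.57, 0.221]
force: [0.2, -0.9, -4.4]
grip_width: 0.0523
clk 36.925 pos [0.6592 0.1606 0.0319] jaw 79.0 xdown [ 0.001  0.    -1.   ] toolz [ 0.98 -0.19  0.  ] q7 0.42 F [ 0.2 -0.9 -4.4] w 0.0523
 shift mm [ 8.4  0.3 -0.2]
```

```bash
python3 -m pendant '[[4,0,0,0],[2,0,0,0],[1,0,0,0],[0,0,0,0],[0,0,0,0]]';python3 -m pendant '[[0.5,0,0,0],[0.5,0,0,0],[0,0,0,0],[0,0,0,0]]'
```

```text
clock: 37.55
position: [0.6588, 0.1606, 0.0241]
tool_rot: [1.138, 1.571, 0.946]
force: [-0.3, 1.1, -3.7]
grip_width: 0.0525
clock: 38.05
position: [0.6588, 0.1606, 0.0235]
tool_rot: [-0.118, 1.571, -0.31]
force: [-3.9, -1.7, 6.1]
grip_width: 0.0523
```

Contact. I'll release, rise and look.

```bash
python3 -m pendant '[[0,0,0,0],[0,0,0,0],[0,0,0,0],[-30,0,0,0],[-45,0,0,0],[-50,0,20,0],[-50,0,30,0],[-50,0,20,0],[-25,0,0,0],[0,0,0,0],[0,0,0,0]]' 1
python3 - <<'E'
from h import *
from workcell import grab_frame
plan()
f=grab_frame("wrist"); pickle.dump(f,open("n_wrist.pkl","wb"))
a=f["img"][0:230,100:412,::-1]; cv2.imwrite("pics/n_wristz.png",cv2.resize(a,None,fx=2.5,fy=2.5,interpolation=cv2.INTER_CUBIC))
E
```

```text
clock: 39.42
position: [0.727, 0.1473, 0.2736]
tool_rot: [0.675, 1.571, 0.484]
force: [-0.9, -0.3, -0.5]
grip_width: 0.0852
clk 39.425 pos [0.727  0.1473 0.2736] jaw 79.0 xdown [ 0.  0. -1.] toolz [ 0.98 -0.19  0.  ] q7 0.68 F [-0.9 -0.3 -0.5] w 0.0852
 shift mm [0. 0. 0.]
```

View pics/n_wristz.png

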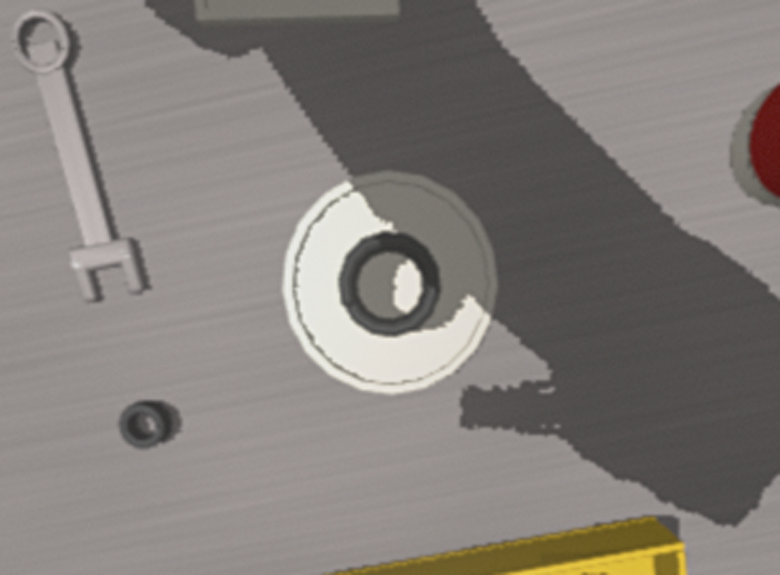

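```bash
python3 - <<'E'
from h import *
f=load("n_wrist.pkl");C=lambda p,z:crop(f,p,z,2.5,100,0)
print(C([(390,283)],.067))
P=C([(283,283),(497,283),(390,171),(390,394)],.009)[:,:2]; 
from scipy.optimize import least_squares
print(least_squares(lambda c:np.linalg.norm(P-c,axis=1)-.06,[.66,.16]).x)
E
python3 -m pendant '[[0,10,-30,0],[0,10,-35,0],[0,5,-35,0],[0,0,-35,0],[0,0,-35,0],[0,0,-20,0],[0,0,0,0],[0,0,0,0]]' 1
python3 - <<'E'
from h import *
from workcell import grab_frame
plan()
f=grab_frame("wrist"); pickle.dump(f,open("o_wrist.pkl","wb"))
a=f["img"][0:230,100:412,::-1]; cv2.imwrite("pics/o_wristz.png",cv2.resize(a,None,fx=2.5,fy=2.5,interpolation=cv2.INTER_CUBIC))
f=grab_frame("side");a=f["img"][140:290,160:320,::-1]; cv2.imwrite("pics/o_side.png",cv2.resize(a,None,fx=4,fy=4,interpolation=cv2.INTER_CUBIC))
E
```

```text
[[0.65808258 0.16031434 0.067     ]]
[0.6597852  0.16007888]
clock: 40.48
position: [0.5461, 0.2075, 0.2728]
tool_rot: [-2.49, 1.57, -2.682]
force: [-0.9, 0.5, 0.4]
grip_width: 0.0858
clk 40.475 pos [0.5461 0.2075 0.2728] jaw 79.0 xdown [-0. -0. -1.] toolz [ 0.98 -0.19 -0.  ] q7 0.41 F [-0.9  0.5  0.4] w 0.0858
 shift mm [0. 0. 0.]
```

View pics/o_wristz.png

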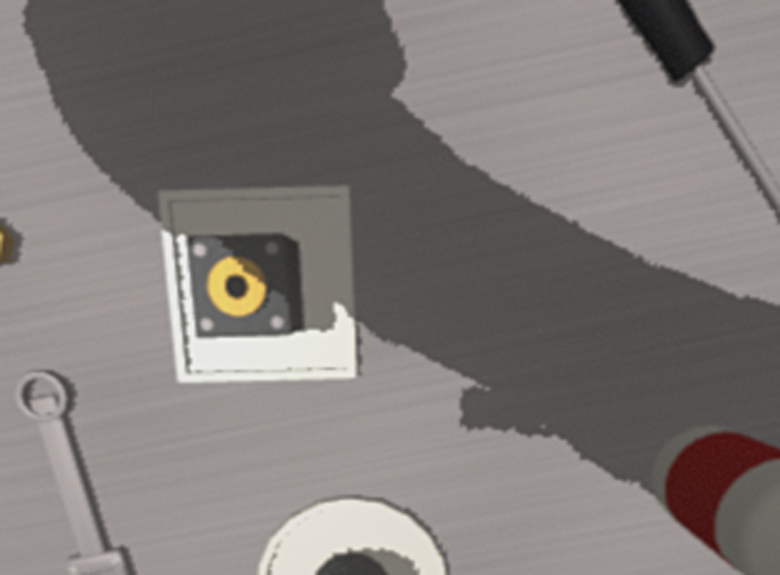

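View pics/o_side.png

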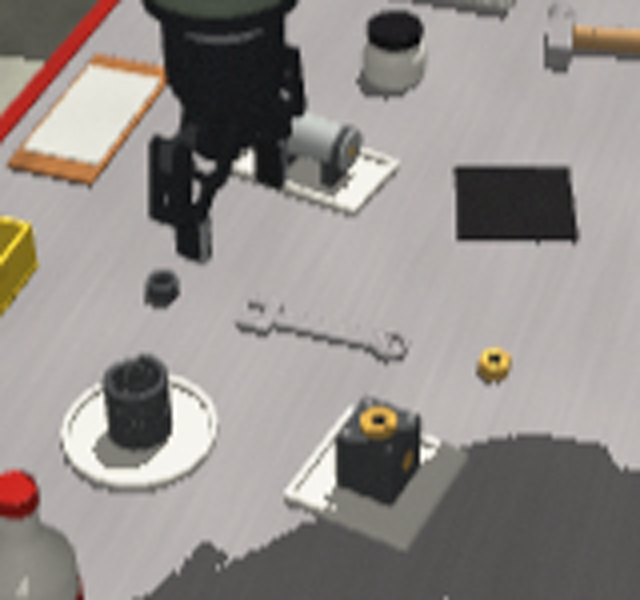

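```bash
python3 - <<'E'
from h import *
f=load("o_wrist.pkl");C=lambda p,z:crop(f,p,z,2.5,100,0)
print(C([(236,287)],.065),quad(C([(200,249),(272,248),(277,322),(207,325)],.059)))
print(quad(C([(159,191),(350,186),(355,377),(179,382)],.009)))
E
```

```text
[[0.46431199 0.14531973 0.065     ]] (array([0.4641, 0.1456]), array([35.8, 35.9, 35.9, 36.9]), array([ 79.7,  -9.6, -98.7, 170.3]))
(array([0.4647, 0.1474]), array([106.1, 105.5, 105. , 105.9]), array([ 80.3, -10.3, -99.4, 170.3]))
```

```bash
python3 -c "
from workcell import job_done
print(job_done())"
```

```text
the job is handed in; nothing more can be done
None
```

All three parts are in their own pans and the job is handed in, at about 40 s of the 128 s allowed. I parked the spring on the mat, put the valve block in the square pan and the reservoir in the oblong pan, then moved the spring to the round pan.

| Part | Offset from pan centre (wrist camera) | Angle |
|---|---|---|
| Valve block | about 2 mm | within 1° of the pan's sides |
| Reservoir | 1.5–2.5 mm | within 1° of the pan's long axis |
| Spring | under 2 mm | not needed |

- **Upright:** The last side view shows the spring and block upright. The reservoir sits level in its pan, partly hidden by the gripper.
- **Accuracy:** These offsets are about the size of the camera calibration error of roughly 2 mm.
- **Left alone:** I moved nothing near the wrench, bottle or jar. They look unmoved in the last pictures, but I did not measure them again.
- **At hand-in:** The gripper was open and empty, about 0.27 m above the table.
- **Forces:** The highest wrist force I read was about 19 N, while closing on the spring. I read forces only at the end of each move, so brief peaks could have been missed.
- **Slips:** The block would have been set down with the last joint near its limit, so I turned it 90° before lowering it. The last viewing move went sideways the wrong way, in clear air, and touched nothing.

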